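# Push the docking station back through the gap

## Robot

A 6-joint arm with a two-finger parallel gripper is mounted at the origin on the work surface. World frame = base frame: x ahead of the robot, y to its left, z up, the work surface at z = 0. Lengths are in m, angles in rad, forces in N, time in s.
With the tool pointing down it reaches from about 0.225 to 0.725 m from the base axis. Payload 3.1 kg.
Tool frame: the origin (TCP) lies at the very end of the fingers, on their centre line; the grasp point (between the pads) lies 19 mm behind it; x points along the fingers, z is the direction in which the jaws open and shut, and the axes are right-handed (so a half turn about x gives the same grasp; the last joint's range is limited). The gripper opens to 85 mm and grips with 20 to 120 N. Pads are 22 mm wide; open, the fingers measure 114 mm over their backs; the gripper's body (76 mm by 85 mm) begins 54 mm behind the grasp point. The pads swing forward as they close: fully open they stand 13 mm farther back than shut.
Start: joints at [1.215, 0.048, 0.099, 1.622, 0, 1.443], TCP at [0.119, 0.511, 0.231] pointing down, gripper open.
Joint ranges: [-2.91, 2.91], [-0.99, 1.94], [-1.21, 1.42], [-2.12, 2.29], [-1.49, 1.47], [-3.14, 3.14]. Speed limits (rad/s): [2.79, 2.79, 3.14, 3.14, 3.14, 3.14].

## Interface

Orientations are given as a unit quaternion [x, y, z, w].
In Python, from workcell import manip, vision gives the robot as it stands.
- The arm moves only by the tool servo_tool, never from a script. Its argument "series" is a list of rows, each a list of 3 entries, a list of its own where there are three numbers: the gripper command: -1 is shut, 1 is fully open, values between are in proportion, then the shift along the tool's x, y, z each as a share of 50 cm, from -1 to 1, then the turn, a rotation vector about the tool's x, y, z each as a share of 360 degrees, from -1 to 1. A call has 1 to 8 rows; each row shifts and turns the pose as measured when the row begins, along the tool's axes as they then stand; what a row does not reach is not made up. A row lasts 1/12 s, in which the tool goes at most 41.7 mm and 7.16 degrees, less where a joint would pass 70% of its speed; a pose out of reach is approached as far as the arm can. A call with a number of a shift or a turn outside -1 to 1 is refused whole. A call with a gripper value outside its range is refused whole. The fingers move at their own pace and stop on an object; the grip force is fixed at half the most. Time passes only in rows, so rows that do not move let the fingers close. It gives the time, the measured TCP pose, the force and the opening at its end, in the units of the state.
- manip.get_state(): the state, without advancing time (a new reading comes with each control period).
- vision.snapshot(name): name is "scene" or "top"; returns a dict with "image" (480x640x3 uint8, red, green, blue), "fx", "fy", "cx", "cy" (pixels), "k1" (the pictures are not rectified: a ray, as slopes to the right and down, at radius r is drawn at 1 + k1 r^2 times it, then the intrinsics apply), "origin" and "attitude" of the camera in the world. Camera axes: x right, y down, z forward; pixel columns grow to the right and rows downward; lengths in m; the calibration is good to about 2 mm. A picture is of the moment at which its call begins. There is no depth.
- manip.finish_job(): hands the job in, once; it reports no verdict.
The state is a dict: "time": time; "joint_pos": joint angles; "joint_vel": joint speeds; "tau": joint torques, N m; "tcp_pos": TCP position; "eef_rot": TCP orientation; "wrist_force": force on the tool from outside, world axes, zero at the start; "wrist_torque": the same for the moment, N m; "width": finger opening in m.
Only numpy, scipy, OpenCV 4.12 (cv2) and the standard library are available. Lean on these libraries where they do the work, as an engineer would, in place of code of your own. Each camera call takes 0.05 s, during which the arm holds its last target.

## Task

Push the docking station along the desk, through the narrow gap between the power module and the control panel, until it stands fully home and square against the cable duct behind them, directly behind the gap. Only push it with the fingers: do not pick it up, tip it or carry it, and leave the other things on the desk where they are.

Things in the scene. Friction and masses are not known exactly. Their poses are not given: they have to be found in the camera images.
- dock: Docking station, the part to push: loose flat grey box with black top, 90 mm deep (its x) x 120 mm wide (its y) x 30 mm high, about 0.4 kg, sliding flat on the desk. Origin: centre of its underside. Its x axis points from the front face (with the port openings, towards the robot) to the rear face. It starts in front of the gap, up to 70 mm to one side, turned up to 0.4 rad.
- duct: Aluminium cable duct fixed along the back of the desk: straight bar 30 mm deep (its x) x 480 mm long (its y) x 38 mm high. Origin: centre of its underside; x axis points away from the robot, so its front face is at x = -15 mm. In its frame the gap's centre is at x = -137 mm, y = 0, and the docking station's origin when home at x = -60 mm.
- power: Power module screwed to the desk: white housing with two round sockets in its top, 50 mm deep (its x) x 120 mm wide (its y) x 47 mm high, upright corners rounded to 8 mm. Origin: centre of its underside. Parallel to the duct, at the duct's x = -137 mm and y = +124 or -124 mm, on one side of the gap, which is 128 mm wide and 50 mm long.
- panel: Control panel screwed to the desk on the other side of the gap from the power module: low black housing with aluminium top, keys and a knob, 50 mm deep (its x) x 120 mm wide (its y) x 30 mm high (43 mm at the knob), upright corners rounded to 8 mm. Origin: centre of its underside. Parallel to the duct, at the duct's x = -137 mm and y = -124 or +124 mm.
- tumbler: White drinking tumbler with a steel band, 78 mm across, 152 mm high, loose, to be left alone; about 0.3 m to one side of the gap's centre line, nearer the robot than the gap. Origin: centre of its underside.
- mouse: Black computer mouse, 96 x 56 x 32 mm, loose, to be left alone; about 0.3 m to the other side of the gap's centre line, nearer the robot than the gap. Origin: centre of its underside.
- bird: Blue ceramic bird on a round wooden foot 54 mm across, 83 mm high, loose, to be left alone; it stands between a fixture and the duct, about 165 mm to one side of the gap's centre line. Origin: centre of its underside.
- notes: Block of sticky notes, 60 x 60 x 28 mm, loose, to be left alone; between the other fixture and the duct, about 165 mm to the other side of the gap's centre line. Origin: centre of its underside.
Mind the look-alikes: they are no part of the job. Several things look just like the dock: the one meant starts farthest from the robot's base.

How it is judged:
By the outcome, as a careful person would: the job done as asked, in the order asked, and still so for the second after the job is handed in, with the robot touching nothing.
It also fails if it takes over 61 s, if anything falls off the work surface, if the arm or the gripper's body presses on something with over 40 N, if the wrist force passes 120 N, or if a joint passes its speed limit or range.

## Working session

There is one attempt and no reset: what is moved stays moved. The work goes in short steps, Python scripts to look and compute and a tool call to move; the robot and the scene stay as the last step left them, time stands still between calls to the robot, and variables do not carry over. Pictures are saved under pics/ and viewed, and the job is handed in when it is done.

Besides the shell and the picture viewer there is one more tool, called after "Emit:" by a JSON object that holds its "name" and its "arguments". servo_tool: Moves the arm, as the interface text tells. Its arguments: {"type":"object","properties":{"series":{"type":"array","items":{"type":"array"}}},"required":["series"]}

```bash
mkdir -p pics && cat > h.py <<'E'
import numpy as np,cv2
from workcell import manip,vision
def save(name,fn):
    s=vision.snapshot(name); cv2.imwrite('pics/'+fn+'.png',cv2.cvtColor(s['image'],cv2.COLOR_RGB2BGR))
    import pickle; pickle.dump(s,open('pics/'+fn+'.pkl','wb')); return s
E
python3 - <<'E'
from h import *
for n in('scene','top'):
    s=save(n,n+'0'); print({k:v for k,v in s.items() if k!='image'})
print(manip.get_state())
E
```

```text
{'fx': 516.5404167365741, 'fy': 516.5404167365741, 'cx': 324.2187346412043, 'cy': 243.57215814390491, 'k1': 0.04313945403476471, 'origin': array([ 1.09242855, -0.08967215,  0.8849094 ]), 'attitude': array([ 0.73145265,  0.61468399, -0.19354882, -0.22288892])}
{'fx': 441.07776529932465, 'fy': 441.07776529932465, 'cx': 315.77573911416863, 'cy': 240.8295943229947, 'k1': 0.024383286177821345, 'origin': array([ 0.41717218, -0.0021338 ,  0.96850956]), 'attitude': array([ 0.71534017, -0.69570737,  0.04030319, -0.05153002])}
{'time': 0.1, 'joint_pos': array([ 1.21517852e+00,  4.86800710e-02,  9.77299396e-02,  1.62199143e+00,
       -2.07883297e-05,  1.44300236e+00]), 'joint_vel': array([ 0.00108274, -0.00091841,  0.0053287 ,  0.00078724, -0.00039548,
       -0.00119909]), 'tau': array([ 2.44968847e-03, -3.39851797e+01,  3.20935321e+01,  1.57750159e-02,
       -2.44459543e-04, -6.74993075e-06]), 'tcp_pos': array([0.11839562, 0.510904  , 0.23022013]), 'eef_rot': array([-0.44032505,  0.55423735,  0.43952778,  0.55294678]), 'wrist_force': array([ 0.32774438, -0.67261504,  0.36477031]), 'wrist_torque': array([-0.02392532,  0.00743174, -0.00538934]), 'width': 0.08511876624019597}
```

View pics/top0.png

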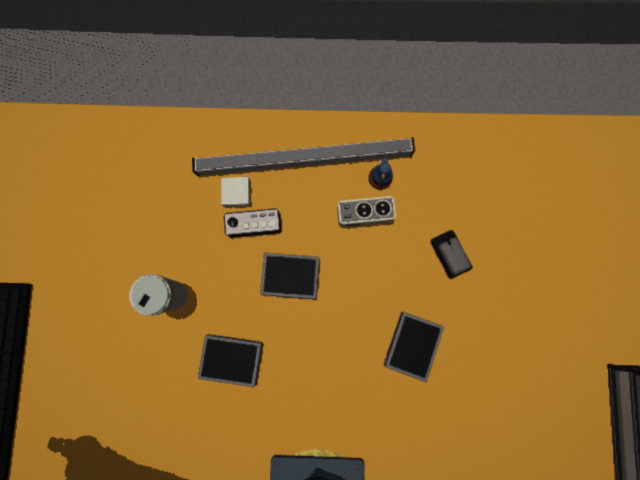

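View pics/scene0.png

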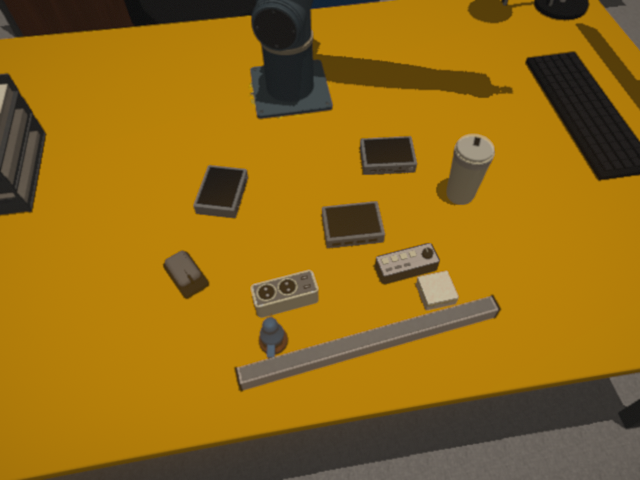

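```bash
cat >> h.py <<'E'
import pickle
from scipy.spatial.transform import Rotation as R
def load(fn): return pickle.load(open('pics/'+fn+'.pkl','rb'))
def K(s): return np.array([[s['fx'],0,s['cx']],[0,s['fy'],s['cy']],[0,0,1.]])
def D(s): return np.array([s['k1'],0,0,0.])
def proj(s,P):
    Rm=R.from_quat(s['attitude']).as_matrix().T
    P=np.atleast_2d(np.array(P,float))
    return cv2.projectPoints(P,cv2.Rodrigues(Rm)[0],-Rm@s['origin'],K(s),D(s))[0][:,0]
def cast(s,px,z):
    px=np.atleast_2d(np.array(px,float)).reshape(-1,1,2)
    n=cv2.undistortPoints(px,K(s),D(s))[:,0]
    d=np.c_[n,np.ones(len(n))]@R.from_quat(s['attitude']).as_matrix().T
    return s['origin']+d*((z-s['origin'][2])/d[:,2])[:,None]
E
python3 - <<'E'
from h import *
for n in('scene0','top0'):
    s=load(n); print(n,proj(s,[[0,0,0],[.119,.511,.231],[.4,0,0],[.4,.2,0]]).round(), R.from_quat(s['attitude']).as_matrix()[:,2])
s=load('top0');print(cast(s,[[265,255],[319,257],[317,299],[262,294]],.03).round(4))
print(R.from_quat(manip.get_state()['eef_rot']).as_matrix().round(3))
E
```

```text
scene0 [[290.  89.]
 [524.   8.]
 [315. 208.]
 [404. 196.]] [-0.55715609  0.08812265 -0.82571877]
top0 [[316. 505.]
 [-12. 483.]
 [321. 307.]
 [229. 304.]] [ 0.12936061  0.01764454 -0.99144062]
[[0.5061 0.1223 0.03  ]
 [0.505  0.0067 0.03  ]
 [0.416  0.0084 0.03  ]
 [0.4232 0.125  0.03  ]]
[[-0.001 -0.974  0.226]
 [-0.002  0.226  0.974]
 [-1.     0.    -0.002]]
```

```bash
python3 - <<'E'
import cv2
a=cv2.imread('pics/top0.png')[120:320,180:440];cv2.imwrite('pics/topc.png',cv2.resize(a,None,fx=3,fy=3,interpolation=cv2.INTER_CUBIC))
a=cv2.imread('pics/scene0.png')[180:400,225:515];cv2.imwrite('pics/scenec.png',cv2.resize(a,None,fx=2.7,fy=2.7,interpolation=cv2.INTER_CUBIC))
E
```

```text
(no output)
```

View pics/topc.png

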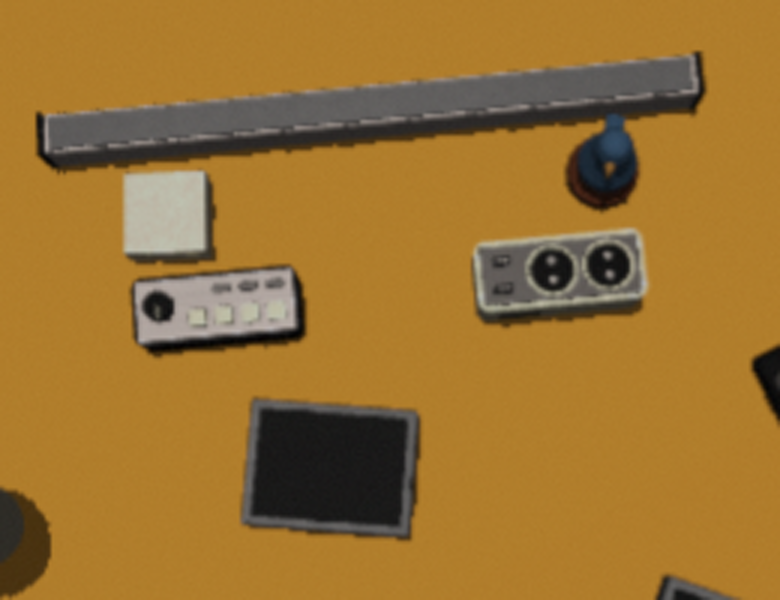

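View pics/scenec.png

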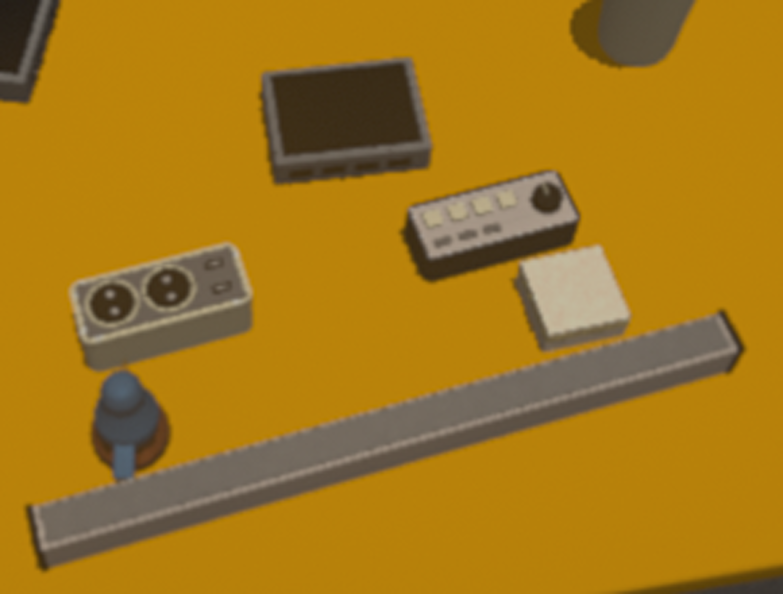

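```bash
cat >> h.py <<'E'
def blobs(s,amin=300):
    hsv=cv2.cvtColor(s['image'],cv2.COLOR_RGB2HSV)
    m=((hsv[...,1]<150)|(hsv[...,0]>30)|(hsv[...,2]<60)).astype(np.uint8)*255
    cs,_=cv2.findContours(m,cv2.RETR_EXTERNAL,cv2.CHAIN_APPROX_NONE)
    return m,[c for c in cs if amin<cv2.contourArea(c)<20000]
def rect(s,c,z):
    P=cast(s,c[:,0].astype(float),z)[:,:2]
    r=cv2.minAreaRect((cv2.convexHull(P.astype(np.float32))*1000))
    return r
E
python3 - <<'E'
from h import *
for n in('top0','scene0'):
    s=load(n);m,cs=blobs(s);cv2.imwrite('pics/m_'+n+'.png',m)
    for c in cs:
        print(n,cv2.boundingRect(c),*[ [np.round(v,1).tolist() if not np.isscalar(v) else round(v,1) for v in rect(s,c,z)] for z in(.03,.038,.047)])
E
```

```text
top0 (270, 450, 95, 30) [[88.7, -0.8], [54.2, 187.9], 2.0] [[91.5, -0.8], [53.8, 186.3], 2.0] [[94.6, -0.8], [53.2, 184.5], 2.0]
top0 (608, 364, 32, 116) [[194.5, -608.4], [60.5, 219.7], 86.3] [[196.4, -603.3], [60.0, 217.8], 86.3] [[198.6, -597.5], [59.4, 215.7], 86.3]
top0 (198, 334, 65, 53) [[285.9, 185.0], [122.8, 92.1], 83.4] [[287.0, 183.4], [121.8, 91.3], 83.4] [[288.2, 181.6], [120.6, 90.4], 83.4]
top0 (385, 312, 59, 70) [[325.9, -193.9], [93.4, 119.9], 71.7] [[326.6, -192.3], [92.6, 118.9], 71.7] [[327.5, -190.4], [91.7, 117.7], 71.7]
top0 (0, 283, 32, 197) [[241.6, 623.3], [391.4, 64.5], 7.1] [[243.1, 618.0], [388.1, 63.9], 7.1] [[244.7, 612.0], [384.3, 63.3], 7.1]
top0 (129, 274, 59, 42) [[416.4, 345.1], [86.0, 123.5], 1.5] [[416.4, 342.1], [85.3, 122.4], 1.5] [[416.5, 338.8], [84.5, 121.2], 1.5]
top0 (260, 253, 60, 46) [[463.9, 67.8], [120.7, 90.7], 87.3] [[463.6, 67.2], [119.7, 90.0], 87.3] [[463.1, 66.5], [118.5, 89.1], 87.3]
top0 (431, 231, 41, 48) [[519.6, -273.2], [91.9, 55.6], 27.5] [[518.8, -270.9], [91.1, 55.1], 27.5] [[517.8, -268.3], [90.2, 54.5], 27.5]
top0 (22
[... 1793 characters left out ...]
74, 45, 140) [[89.5, -635.7], [485.4, 94.6], 9.1] [[98.9, -630.6], [480.8, 93.7], 9.1] [[109.5, -624.8], [475.7, 92.7], 9.1]
scene0 (526, 52, 114, 128) [[243.5, 678.5], [137.9, 423.7], 89.9] [[251.5, 671.3], [136.6, 419.7], 89.9] [[260.4, 663.3], [135.2, 415.3], 89.9]
scene0 (599, 0, 41, 50) [[-71.6, 918.8], [104.9, 231.8], 62.4] [[-60.7, 909.3], [103.9, 229.6], 62.4] [[-48.4, 898.7], [102.8, 227.1], 62.4]
scene0 (534, 0, 54, 20) [[-152.5, 798.2], [149.5, 92.1], 77.6] [[-140.8, 789.9], [148.1, 91.2], 77.6] [[-127.7, 780.6], [146.5, 90.2], 77.6]
scene0 (0, 0, 393, 118) [[-155.6, -258.7], [1130.4, 492.9], 79.8] [[-144.0, -257.1], [1119.8, 488.3], 79.8] [[-130.8, -255.3], [1107.9, 483.1], 79.8]
```

```bash
cat >> h.py <<'E'
def blobat(s,px):
    m,cs=blobs(s)
    return [c for c in cs if cv2.boundingRect(c)[0]<=px[0]<=cv2.boundingRect(c)[0]+cv2.boundingRect(c)[2] and cv2.boundingRect(c)[1]<=px[1]<=cv2.boundingRect(c)[1]+cv2.boundingRect(c)[3]][0]
def side(s,c,z,yaw,ax,sgn,trim=.15):
    """line of contour on one side, in frame rotated by yaw. ax 0: x side, returns position at mid, angle dev (deg)"""
    P=cast(s,c[:,0].astype(float),z)[:,:2]@np.array([[np.cos(yaw),-np.sin(yaw)],[np.sin(yaw),np.cos(yaw)]])
    o=1-ax; lo,hi=P[:,o].min(),P[:,o].max(); w=hi-lo
    Q=P[(P[:,o]>lo+trim*w)&(P[:,o]<hi-trim*w)]
    mid=np.median(P[:,ax]) if False else (P[:,ax].min()+P[:,ax].max())/2
    Q=Q[(Q[:,ax]-mid)*sgn>0]
    vx,vy,x,y=cv2.fitLine(Q.astype(np.float32),cv2.DIST_HUBER,0,1e-4,1e-4).ravel()
    v=np.array([vx,vy]);p=np.array([x,y])
    m=(lo+hi)/2; q=p+v*((m-p[o])/v[o])
    return round(q[ax]*1000,2),round(np.degrees(np.arctan(v[ax]/v[o])),2),round(m*1000,2)
E
python3 - <<'E'
from h import *
y=np.radians(6.8)
t=load('top0');c=load('scene0')
for nm,px,pc,h in(('duct',(250,160),(360,350),.038),('panel',(250,222),(405,262),.03),('power',(365,210),(285,292),.047),):
  for n,s,p in(('top',t,px),('scene',c,pc)):
    b=blobat(s,p)
    for ax in(0,1):
      for sg in(-1,1): print(nm,n,'xy'[ax],sg,'z0',side(s,b,0,y,ax,sg),'zh',side(s,b,h,y,ax,sg))
y=np.radians(-2.7)
for n,s,p in(('top',t,(291,276)),('scene',c,(352,222))):
    b=blobat(s,p)
    for ax in(0,1):
      for sg in(-1,1): print('dock',n,'xy'[ax],sg,'z0',side(s,b,0,y,ax,sg),'zh',side(s,b,.03,y,ax,sg))
E
```

```text
duct top x -1 z0 (np.float64(-179730.18), np.float32(-89.95), np.float64(-37.67)) zh (np.float64(-169983.46), np.float32(-89.95), np.float64(-38.22))
duct top x 1 z0 (np.float64(728.54), np.float32(3.06), np.float64(-37.67)) zh (np.float64(716.2), np.float32(3.06), np.float64(-38.22))
duct top y -1 z0 (np.float64(-1283.18), np.float32(89.36), np.float64(701.29)) zh (np.float64(-1234.86), np.float32(89.36), np.float64(690.01))
duct top y 1 z0 (np.float64(12397.83), np.float32(-89.93), np.float64(701.29)) zh (np.float64(11909.4), np.float32(-89.93), np.float64(690.01))
duct scene x -1 z0 (np.float64(2166.76), np.float32(83.99), np.float64(-30.23)) zh (np.float64(2119.82), np.float32(83.99), np.float64(-38.31))
duct scene x 1 z0 (np.float64(719.9), np.float32(4.24), np.float64(-30.23)) zh (np.float64(735.11), np.float32(4.24), np.float64(-38.31))
duct scene y -1 z0 (np.float64(-11645.17), np.float32(89.91), np.float64(684.06)) zh (np.float64(-11156.85), np.float32(89.91), np.float64(700.81))
duct scene y 1 z0 (np.float64(27623.01), np.float32(-89.96), np.float64(684.06)) zh (np.float64(
[... 2689 characters left out ...]
64(460.24))
dock top y 1 z0 (np.float64(153.08), np.float32(0.52), np.float64(461.62)) zh (np.float64(148.88), np.float32(0.52), np.float64(460.24))
dock scene x -1 z0 (np.float64(397.52), np.float32(0.01), np.float64(94.3)) zh (np.float64(421.18), np.float32(0.01), np.float64(89.81))
dock scene x 1 z0 (np.float64(503.95), np.float32(0.08), np.float64(94.3)) zh (np.float64(524.01), np.float32(0.08), np.float64(89.81))
dock scene y -1 z0 (np.float64(32.79), np.float32(-0.17), np.float64(450.68)) zh (np.float64(30.39), np.float32(-0.17), np.float64(472.54))
dock scene y 1 z0 (np.float64(155.85), np.float32(0.17), np.float64(450.68)) zh (np.float64(149.28), np.float32(0.17), np.float64(472.54))
```

```bash
python3 - <<'E'
from h import *
def dl(s,c,z,yaw,sgn,r0,r1):
    P=cast(s,c[:,0].astype(float),z)[:,:2]@np.array([[np.cos(yaw),-np.sin(yaw)],[np.sin(yaw),np.cos(yaw)]])
    Q=P[(P[:,1]>r0)&(P[:,1]<r1)]; e=Q[:,0]; Q=Q[(e-(e.max()+e.min())/2)*sgn>0]
    vx,vy,x,y=cv2.fitLine(Q.astype(np.float32),cv2.DIST_HUBER,0,1e-4,1e-4).ravel()
    print(sgn,z,'x at -.0384:',round((x+vx/vy*(-.0384-y))*1000,1),'yaw',round(6.8-np.degrees(np.arctan(vx/vy)),2),len(Q))
y=np.radians(6.8)
for n,p in(('top0',(250,160)),('scene0',(360,350))):
    s=load(n);b=blobat(s,p);print(n)
    # far edge full length, near edge clear of bird
    for z in(0,.038):
        dl(s,b,z,y,1,-.25,.18); dl(s,b,z,y,-1,-.12,.18)
E
```

```text
top0
1 0 x at -.0384: 733.4 yaw 2.36 384
-1 0 x at -.0384: 716.2 yaw 6.91 132
1 0.038 x at -.0384: 722.0 yaw 2.32 398
-1 0.038 x at -.0384: 704.3 yaw 6.88 138
scene0
1 0 x at -.0384: 726.0 yaw 2.56 457
-1 0 x at -.0384: 703.1 yaw 6.85 150
1 0.038 x at -.0384: 734.5 yaw 2.35 476
-1 0.038 x at -.0384: 719.0 yaw 6.84 157
```

Emit:
{"name": "servo_tool", "arguments": {"series": [[0.2,[0,-0.05,-0.032],[0,0,0]],[0.2,[0,-0.05,-0.032],[0,0,0]],[0.2,[0,-0.05,-0.032],[0,0,0]],[0.2,[0,-0.05,-0.032],[0,0,0]],[0.2,[0,-0.05,-0.032],[0,0,0]],[0.2,[0,-0.05,-0.032],[0,0,0]],[0.2,[0,-0.05,-0.032],[0,0,0]],[0.2,[0,-0.05,-0.032],[0,0,0]]]}}

```text
time: 0.77
tcp_pos: [0.2853, 0.3367, 0.2238]
eef_rot: [-0.444, 0.555, 0.443, 0.547]
wrist_force: [0.4, 0.5, 0.2]
width: 0.051
```

Emit:
{"name": "servo_tool", "arguments": {"series": [[0.2,[0,-0.05,-0.032],[0,0,0]],[0.2,[0,-0.05,-0.032],[0,0,0]],[0.2,[0,-0.05,-0.032],[0,0,0]],[0.2,[0,-0.05,-0.032],[0,0,0]],[0.2,[0,-0.05,-0.032],[0,0,0]],[0.2,[0,-0.05,-0.032],[0,0,0]],[0.2,[0,-0.05,-0.032],[0,0,0]],[0.2,[0,-0.05,-0.032],[0,0,0]]]}}

```text
time: 1.43
tcp_pos: [0.4579, 0.158, 0.2194]
eef_rot: [-0.443, 0.557, 0.444, 0.544]
wrist_force: [0.2, 0.9, -0.7]
width: 0.0515
```

Emit:
{"name": "servo_tool", "arguments": {"series": [[0.2,[0,0,0],[0.0194,0,0]],[0.2,[0,0,0],[0.0194,0,0]],[0.2,[0,0,0],[0.0194,0,0]],[0.2,[0,0,0],[0.0194,0,0]],[0.2,[0,0,0],[0.0194,0,0]],[0.2,[0,0,0],[0.0194,0,0]],[0.2,[0,0,0],[0.0194,0,0]],[0.2,[0,0,0],[0.0194,0,0]]]}}

```text
time: 2.1
tcp_pos: [0.4603, 0.1501, 0.2125]
eef_rot: [-0.128, 0.705, 0.121, 0.687]
wrist_force: [0.7, -1.0, -1.3]
width: 0.0513
```

```bash
cat >> h.py <<'E'
YAW=np.radians(6.85)
def st(tx=None,ty=None,tz=None,tyaw=None):
    s=manip.get_state();p=s['tcp_pos'];M=R.from_quat(s['eef_rot']).as_matrix()
    c,n=np.cos(YAW),np.sin(YAW)
    xp=p[0]*c+p[1]*n; yp=-p[0]*n+p[1]*c
    jy=np.degrees(np.arctan2(M[1,2],M[0,2]))-6.85
    print('t',round(s['time'],2),"x'",round(xp*1e3,1),"y'",round(yp*1e3,1),'z',round(p[2]*1e3,1),'jawyaw rel',round(jy,2),'tilt',M[2].round(4),'F',s['wrist_force'].round(1),'w',round(s['width']*1e3,1),'q',s['joint_pos'].round(2))
    if tx is not None:
        d=np.array([(tx-xp*1e3)*c-(ty-yp*1e3)*n,(tx-xp*1e3)*n+(ty-yp*1e3)*c,tz-p[2]*1e3])/1e3
        print('shift share',(M.T@d/.5).round(4),'turn x share',round(-((tyaw-jy+90)%180-90)/360,4))
E
python3 -c "
from h import *
st(469,115,200,0)"
```

```text
t 2.1 x' 474.9 y' 94.2 z 212.5 jawyaw rel 13.37 tilt [-0.9996 -0.0052 -0.028 ] F [ 0.7 -1.  -1.3] w 51.3 q [ 0.18 -0.03 -0.02  1.61 -0.01  1.4 ]
shift share [ 0.0248  0.0434 -0.0011] turn x share 0.0371
```

```bash
cat >> h.py <<'E'
def go(tx,ty,tz,tyaw):
    st()
    s=manip.get_state();p=s['tcp_pos'];M=R.from_quat(s['eef_rot']).as_matrix()
    c,n=np.cos(YAW),np.sin(YAW); T=np.array([tx*c-ty*n,tx*n+ty*c,tz])/1e3
    best=None
    for k in(0,np.pi):
        a=np.radians(tyaw)+YAW+k; z=np.array([np.cos(a),np.sin(a),0]);x=np.array([0,0,-1.]);y=np.cross(z,x)
        r=R.from_matrix(M.T@np.c_[x,y,z]).as_rotvec()
        if best is None or np.linalg.norm(r)<np.linalg.norm(best): best=r
    d=M.T@(T-p)/.5
    print('SHIFT',d.round(4),'(rows>=%.1f)'%(np.linalg.norm(d)*500/41.7),'TURN',(best/2/np.pi).round(4),'(rows>=%.1f)'%(np.degrees(np.linalg.norm(best))/7.16))
E
python3 -c "
from h import *
go(469,115,150,0)"
```

```text
t 2.1 x' 474.9 y' 94.2 z 212.5 jawyaw rel 13.37 tilt [-0.9996 -0.0052 -0.028 ] F [ 0.7 -1.  -1.3] w 51.3 q [ 0.18 -0.03 -0.02  1.61 -0.01  1.4 ]
SHIFT [0.1248 0.0439 0.0017] (rows>=1.6) TURN [ 0.0371 -0.0043  0.0013] (rows>=1.9)
```

Emit:
{"name": "servo_tool", "arguments": {"series": [[0.2,[0,0.015,0],[0.012,-0.0015,0]],[0.2,[0,0.015,0],[0.012,-0.0015,0]],[0.2,[0,0.015,0],[0.012,-0.0015,0]],[0.2,[0.04,0,0],[0,0,0]],[0.2,[0.04,0,0],[0,0,0]],[0.2,[0.04,0,0],[0,0,0]],[0.2,[0,0,0],[0,0,0]]]}}

```text
time: 2.68
tcp_pos: [0.4528, 0.1718, 0.1477]
eef_rot: [-0.042, 0.706, 0.036, 0.706]
wrist_force: [-1.3, 0.8, -0.1]
width: 0.0512
```

```bash
python3 -c "
from h import *
go(469,115,60,0)
save('scene','scene1')"
```

```text
t 2.68 x' 470.1 y' 116.6 z 147.7 jawyaw rel -0.57 tilt [-1.0e+00 -8.5e-03 -6.0e-04] F [-1.3  0.8 -0.1] w 51.2 q [ 0.23 -0.06 -0.17  1.46 -0.01  1.69]
SHIFT [ 0.1755 -0.0017 -0.002 ] (rows>=2.1) TURN [-0.0016 -0.0001  0.0013] (rows>=0.1)
```

View pics/scene1.png

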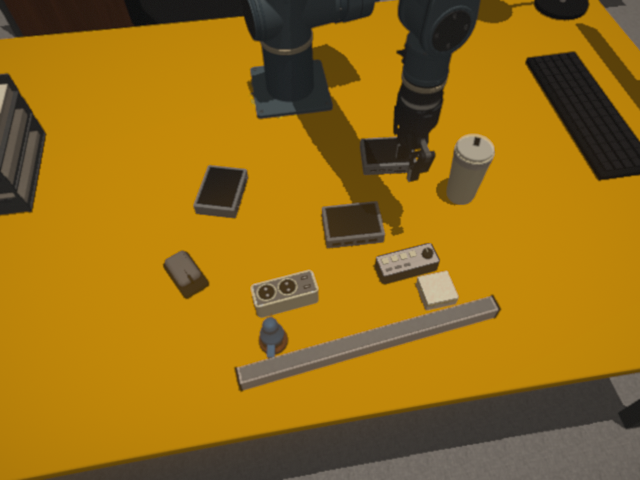

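The picture shows the gripper at about (418,165), clear of the dock at (352,222) and the tumbler at (472,150). Descending beside the dock.

Emit:
{"name": "servo_tool", "arguments": {"series": [[0.2,[0.045,0,0],[0,0,0]],[0.2,[0.045,0,0],[0,0,0]],[0.2,[0.045,0,0],[-0.0016,0,0.001]],[0.2,[0.045,0,0],[0,0,0]],[0.2,[0.045,0,0],[0,0,0]],[0.2,[0.02,0,0],[0,0,0]],[0.2,[0,0,0],[0,0,0]]]}}

```text
time: 3.32
tcp_pos: [0.4615, 0.1728, 0.0332]
eef_rot: [-0.042, 0.7, 0.043, 0.712]
wrist_force: [-0.2, -0.1, 0.2]
width: 0.0514
```

```bash
python3 -c "
from h import *
go(469,115,6,0)
save('scene','scene2');save('top','top2')
import cv2
a=cv2.imread('pics/scene2.png')[100:270,300:500];cv2.imwrite('pics/s2c.png',cv2.resize(a,None,fx=3.5,fy=3.5,interpolation=cv2.INTER_CUBIC))"
```

```text
t 3.32 x' 478.8 y' 116.6 z 33.2 jawyaw rel 0.0 tilt [-0.9999 -0.      0.0167] F [-0.2 -0.1  0.2] w 51.4 q [ 0.22 -0.   -0.35  1.21 -0.    1.67]
SHIFT [ 0.0541 -0.0031 -0.0205] (rows>=0.7) TURN [0.     0.0027 0.    ] (rows>=0.1)
```

View pics/s2c.png

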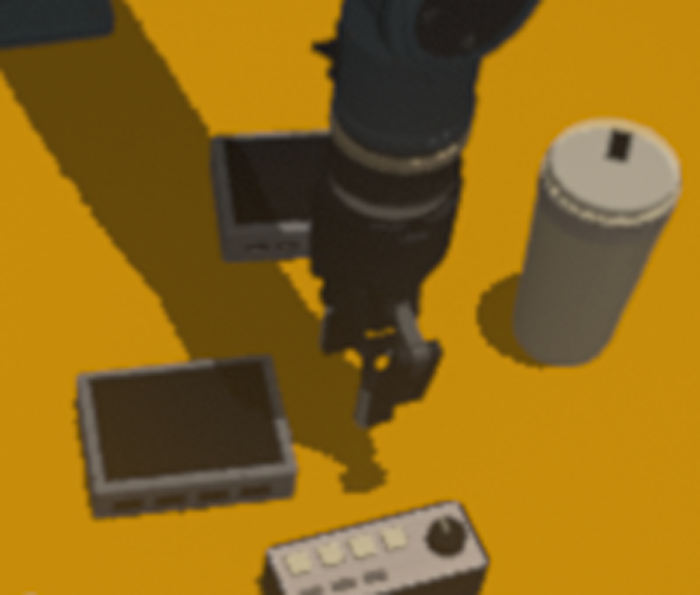

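The fingers hang clear to the left of the dock, between it and the tumbler. I'm lowering them to pushing height.

Emit:
{"name": "servo_tool", "arguments": {"series": [[0.2,[0.02,0,-0.01],[0,0.0027,0]],[0.2,[0.02,0,-0.01],[0,0,0]],[0.2,[0.012,0,0],[0,0,0]],[0.2,[0,0,0],[0,0,0]]]}}

```text
time: 3.75
tcp_pos: [0.4574, 0.1731, 0.0132]
eef_rot: [-0.042, 0.702, 0.043, 0.71]
wrist_force: [-0.4, 0.1, -0.6]
width: 0.0513
```

```bash
python3 -c "
from h import *
go(469,85,6,0)"
```

```text
t 3.75 x' 474.8 y' 117.3 z 13.2 jawyaw rel 0.01 tilt [-0.9999  0.0015  0.012 ] F [-0.4  0.1 -0.6] w 51.3 q [ 0.22  0.01 -0.38  1.17  0.    1.68]
SHIFT [ 0.0142 -0.0647 -0.0118] (rows>=0.8) TURN [ 0.      0.0019 -0.0002] (rows>=0.1)
```

Emit:
{"name": "servo_tool", "arguments": {"series": [[0.2,[0.008,-0.012,-0.005],[0,0.002,0]],[0.2,[0.006,-0.012,-0.005],[0,0,0]],[0.2,[0.002,-0.012,0],[0,0,0]],[0.2,[0,-0.012,0],[0,0,0]],[0.2,[0,-0.012,0],[0,0,0]]]}}

```text
time: 4.17
tcp_pos: [0.4555, 0.1416, 0.0047]
eef_rot: [-0.042, 0.707, 0.044, 0.705]
wrist_force: [-2.1, 3.5, 1.2]
width: 0.0513
```

```bash
python3 -c "
from h import *
go(469,33,6,0)"
```

```text
t 4.17 x' 469.1 y' 86.3 z 4.7 jawyaw rel 0.12 tilt [-1.      0.0037 -0.0019] F [-2.1  3.5  1.2] w 51.3 q [ 0.16  0.   -0.4   1.17  0.    1.61]
SHIFT [-0.0031 -0.1065 -0.0005] (rows>=1.3) TURN [ 0.0003 -0.0003 -0.0006] (rows>=0.0)
```

Emit:
{"name": "servo_tool", "arguments": {"series": [[0.2,[-0.001,-0.012,0],[0,0,0]],[0.2,[0,-0.012,0],[0,0,0]],[0.2,[0,-0.012,0],[0,0,0]],[0.2,[0,-0.012,0],[0,0,0]],[0.2,[0,0,0],[0,0,0]]]}}

```text
time: 4.58
tcp_pos: [0.4578, 0.1149, 0.0051]
eef_rot: [-0.04, 0.707, 0.045, 0.704]
wrist_force: [0.7, -0.5, 0.3]
width: 0.0512
```

```bash
python3 -c "
from h import *
go(469,33,6,0)
s=save('top','top3')
a=cv2.imread('pics/top3.png')[120:320,180:440];cv2.imwrite('pics/t3c.png',cv2.resize(a,None,fx=3,fy=3,interpolation=cv2.INTER_CUBIC))"
```

```text
t 4.58 x' 468.2 y' 59.4 z 5.1 jawyaw rel 0.01 tilt [-1.      0.0068 -0.0035] F [ 0.7 -0.5  0.3] w 51.2 q [ 0.1  -0.01 -0.41  1.17  0.01  1.55]
SHIFT [-0.0022 -0.0529  0.0016] (rows>=0.6) TURN [ 0.     -0.0006 -0.0011] (rows>=0.1)
```

View pics/t3c.png

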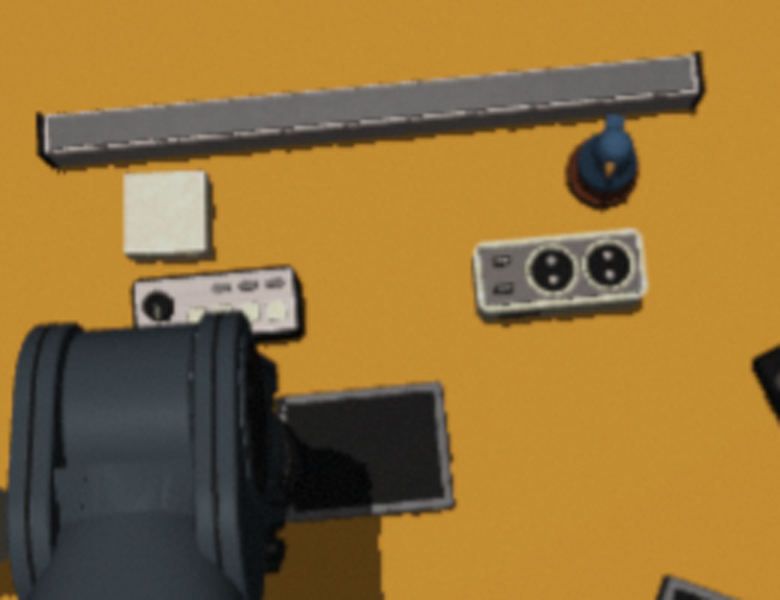

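```bash
cat >> h.py <<'E'
def duct(P):
    P=np.atleast_2d(P)[:,:2]; c,n=np.cos(YAW),np.sin(YAW)
    return np.c_[P[:,0]*c+P[:,1]*n,-P[:,0]*n+P[:,1]*c]*1000
E
python3 -c "
from h import *
s=load('top3');print(duct(cast(s,[[326.5,247.5],[331,288.5],[276,252.5]],.03)))
m,cs=blobs(s)
c=[c for c in cs if cv2.pointPolygonTest(c,(310,270),False)>0][0]
P=duct(cast(s,c[:,0].astype(float),.03)); 
for ax,sel in((1,(P[:,0]>440)&(P[:,0]<500)&(P[:,1]<-50)),(0,(P[:,1]>-75)&(P[:,1]<0)&(P[:,0]>480)),(0,(P[:,1]>-75)&(P[:,1]<-30)&(P[:,0]<460))):
    Q=P[sel]; v=cv2.fitLine(Q.astype(np.float32),cv2.DIST_HUBER,0,.1,.01).ravel(); print(ax,v,len(Q))
"
```

```text
[[521.04287014 -71.45613524]
 [433.29224584 -72.73432971]
 [520.29626616  37.19129524]]Traceback (most recent call last):
  File "<string>", line 5, in <module>
    c=[c for c in cs if cv2.pointPolygonTest(c,(310,270),False)>0][0]
      ~~~~~~~~~~~~~~~~~~~~~~~~~~~~~~~~~~~~~~~~~~~~~~~~~~~~~~~~~~~~^^^
IndexError: list index out of range
```

Emit:
{"name": "servo_tool", "arguments": {"series": [[0.2,[0,-0.01,0],[0,0,-0.001]],[0.2,[0,-0.01,0],[0,0,0]],[0.2,[0,-0.01,0],[0,0,0]],[0.2,[0,-0.01,0],[0,0,0]],[0.2,[0,0,0],[0,0,0]],[0.2,[0,0,0],[0,0,0]]]}}

```text
time: 5.13
tcp_pos: [0.4611, 0.0941, 0.0052]
eef_rot: [-0.042, 0.707, 0.043, 0.705]
wrist_force: [-0.5, 3.0, -0.2]
width: 0.0514
```

```bash
python3 -c "
from h import *
go(469,33,6,0)"
```

```text
t 5.13 x' 469.0 y' 38.4 z 5.2 jawyaw rel 0.1 tilt [-1.      0.0014 -0.002 ] F [-0.5  3.  -0.2] w 51.4 q [ 0.06 -0.01 -0.42  1.17  0.    1.51]
SHIFT [-0.0016 -0.0108 -0.    ] (rows>=0.1) TURN [ 0.0003 -0.0003 -0.0002] (rows>=0.0)
```

Emit:
{"name": "servo_tool", "arguments": {"series": [[0.2,[0,-0.01,0],[0,0,0]],[0.2,[0,-0.005,0],[0,0,0]],[0.2,[0,0,0],[0,0,0]],[0.2,[0,0,0],[0,0,0]]]}}

```text
time: 5.47
tcp_pos: [0.4621, 0.0865, 0.0052]
eef_rot: [-0.042, 0.706, 0.044, 0.705]
wrist_force: [-0.5, 2.3, -0.4]
width: 0.0512
```

```bash
python3 -c "
from h import *
go(469,33,6,0)
s=save('top','top4')
a=cv2.imread('pics/top4.png')[120:320,180:440];cv2.imwrite('pics/t4c.png',cv2.resize(a,None,fx=3,fy=3,interpolation=cv2.INTER_CUBIC))"
```

```text
t 5.47 x' 469.1 y' 30.7 z 5.2 jawyaw rel 0.14 tilt [-1.      0.0028 -0.0018] F [-0.5  2.3 -0.4] w 51.2 q [ 0.04 -0.02 -0.42  1.17  0.    1.49]
SHIFT [-0.0015  0.0045 -0.0002] (rows>=0.1) TURN [ 0.0004 -0.0003 -0.0004] (rows>=0.0)
```

View pics/t4c.png

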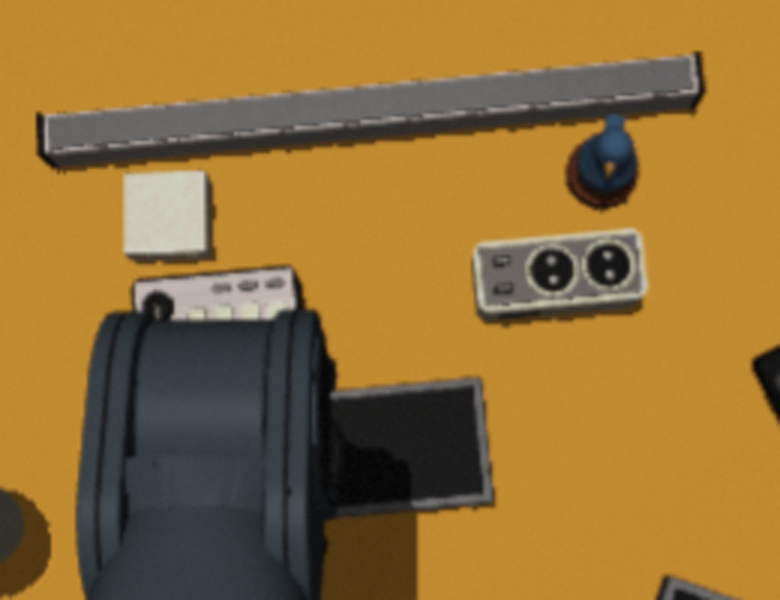

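Emit:
{"name": "servo_tool", "arguments": {"series": [[0.2,[0,0.03,0],[0,0,0]],[0.2,[0,0.04,0],[0,0,0]],[0.2,[-0.05,0,0],[0,0,0]],[0.2,[-0.06,0,0],[0,0,0]],[0.2,[-0.06,0,0],[0,0,0]],[0.2,[-0.06,0,0],[0,0,0]],[0.2,[0,0.07,-0.07],[0,0,0]],[0.2,[0,0.07,-0.07],[0,0,0]]]}}

```text
time: 6.18
tcp_pos: [0.392, 0.171, 0.1244]
eef_rot: [-0.044, 0.705, 0.032, 0.707]
wrist_force: [0.4, 1.4, -0.4]
width: 0.0512
```

Emit:
{"name": "servo_tool", "arguments": {"series": [[0.2,[0,0.02,-0.07],[0,0,0]],[0.2,[0,0.02,-0.07],[0,0,0]],[0.2,[0,0,-0.07],[0,0,0]],[0.2,[0,0,-0.07],[0,0,0]],[0.2,[0,0,0],[0,0,0]]]}}

```text
time: 6.6
tcp_pos: [0.245, 0.1766, 0.1265]
eef_rot: [-0.046, 0.701, 0.032, 0.711]
wrist_force: [0.4, 1.1, -0.0]
width: 0.0511
```

```bash
python3 - <<'E'
from h import *
st()
t=save('top','top5');c=save('scene','scene5')
a=cv2.imread('pics/top5.png')[120:320,180:440];cv2.imwrite('pics/t5c.png',cv2.resize(a,None,fx=3,fy=3,interpolation=cv2.INTER_CUBIC))
E
```

```text
t 6.6 x' 264.3 y' 146.1 z 126.5 jawyaw rel -0.48 tilt [-0.9997 -0.0212  0.0134] F [ 0.4  1.1 -0. ] w 51.1 q [ 0.43 -0.57 -0.61  1.53 -0.02  1.89]
```

View pics/top5.png

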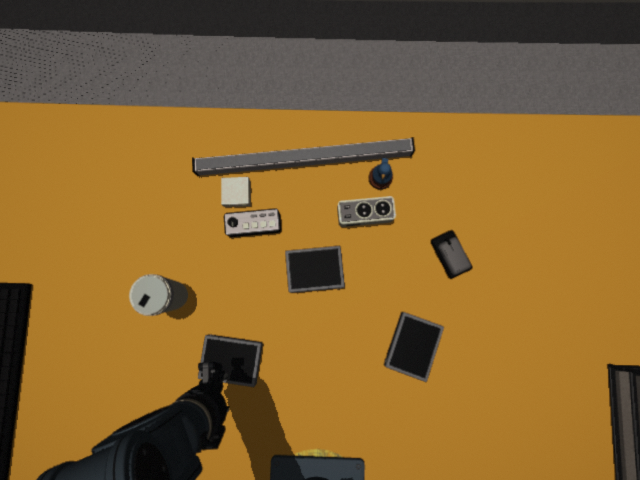

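The top view shows the dock at about (315,270), clear of the arm and close to square below the gap. Fixtures, bird, notes, tumbler and the look-alikes are where they were.

```bash
python3 - <<'E'
from h import *
t=load('top5');c=load('scene5');y=YAW
for n,s,p in(('top',t,(315,270)),('scene',c,None)):
    if p is None:
        p=proj(s,cast(t,[[315,270]],.03))[0]
    b=blobat(s,p); print(n,p.round() if n=='scene' else p,cv2.boundingRect(b),[np.round(v,1) for v in rect(s,b,.03)])
    for ax in(0,1):
      for sg in(-1,1): print('dock',n,'xy'[ax],sg,'z0',*side(s,b,0,y,ax,sg),'zh',*side(s,b,.03,y,ax,sg))
E
```

```text
top (315, 270) (285, 246, 60, 47) [array([479.7,  15.9]), array([ 90.9, 120.1]), np.float64(6.8)]
dock top x -1 z0 434.58 0.15 -41.09 zh 433.94 0.15 -41.42
dock top x 1 z0 526.09 -0.02 -41.09 zh 522.62 -0.02 -41.42
dock top y -1 z0 -101.71 -0.57 480.19 zh -100.16 -0.57 478.13
dock top y 1 z0 19.67 -0.12 480.19 zh 17.46 -0.12 478.13
scene [327. 227.] (296, 208, 68, 53) [array([491.8,  16.1]), array([104.5, 121.6]), np.float64(6.9)]
dock scene x -1 z0 416.9 -0.2 -36.49 zh 439.17 -0.2 -42.69
dock scene x 1 z0 522.35 0.42 -36.49 zh 541.05 0.42 -42.69
dock scene y -1 z0 -98.41 -0.58 469.8 zh -102.51 -0.58 490.28
dock scene y 1 z0 25.55 0.11 469.8 zh 17.24 0.11 490.28
```

Emit:
{"name": "servo_tool", "arguments": {"series": [[0.5,[0,-0.05,0.03],[-0.019,0,0]],[0.5,[0,0,0],[-0.019,0,0]],[0.5,[0,0,0],[-0.019,0,0]],[0.5,[0,0,0],[-0.019,0,0]],[0.5,[0,0,0],[-0.019,0,0]],[0.5,[0,0,0],[-0.019,0,0]],[0.5,[0,0,0],[-0.019,0,0]],[0.5,[0,0,0],[-0.019,0,0]]]}}

```text
time: 7.37
tcp_pos: [0.2796, 0.154, 0.1306]
eef_rot: [-0.377, 0.601, 0.349, 0.612]
wrist_force: [0.1, -0.4, 0.2]
width: 0.0642
```

Emit:
{"name": "servo_tool", "arguments": {"series": [[0.5,[0,0,0],[-0.019,0,0]],[0.5,[0,0,0],[-0.019,0,0]],[0.5,[0,0,0],[-0.019,0,0]],[0.5,[0,0,0],[-0.019,0,0]],[0.5,[0,0,0],[-0.012,0,0]]]}}

```text
time: 7.78
tcp_pos: [0.289, 0.1516, 0.1316]
eef_rot: [0.538, -0.477, -0.503, -0.48]
wrist_force: [0.3, 0.3, -0.4]
width: 0.0642
```

```bash
python3 -c "
from h import *
go(395,-41,126,90)"
```

```text
t 7.78 x' 305.0 y' 116.1 z 131.6 jawyaw rel 87.93 tilt [-0.9987 -0.0364 -0.0349] F [ 0.3  0.3 -0.4] w 64.2 q [ 0.32 -0.52 -0.57  1.5  -0.04  0.23]
SHIFT [ 0.0289 -0.1904 -0.3069] (rows>=4.3) TURN [-0.0057 -0.0057  0.0057] (rows>=0.5)
```

Emit:
{"name": "servo_tool", "arguments": {"series": [[0.5,[0.003,-0.024,-0.038],[-0.002,-0.002,0.002]],[0.5,[0.003,-0.024,-0.038],[-0.002,-0.002,0.002]],[0.5,[0.003,-0.024,-0.038],[-0.002,-0.002,0.002]],[0.5,[0.003,-0.024,-0.038],[0,0,0]],[0.5,[0.003,-0.024,-0.038],[0,0,0]],[0.5,[0.003,-0.024,-0.038],[0,0,0]],[0.5,[0.003,-0.024,-0.038],[0,0,0]],[0.5,[0,0,0],[0,0,0]]]}}

```text
time: 8.45
tcp_pos: [0.4062, 0.0168, 0.1235]
eef_rot: [0.533, -0.469, -0.527, -0.468]
wrist_force: [-0.9, -0.1, -0.7]
width: 0.0639
```

```bash
python3 -c "
from h import *
go(395,-41,60,90)"
```

```text
t 8.45 x' 405.3 y' -31.8 z 123.5 jawyaw rel 90.22 tilt [-1.     -0.0045 -0.0067] F [-0.9 -0.1 -0.7] w 63.9 q [-0.12 -0.27 -0.41  1.43 -0.01 -0.24]
SHIFT [ 0.127   0.0212 -0.0175] (rows>=1.6) TURN [ 0.0006 -0.0011  0.0007] (rows>=0.1)
```

Emit:
{"name": "servo_tool", "arguments": {"series": [[0.5,[0.03,0.012,-0.009],[0,-0.001,0.001]],[0.5,[0.04,0.012,-0.009],[0,0,0]],[0.5,[0.04,0,0],[0,0,0]],[0.5,[0.04,0,0],[0,0,0]],[0.5,[0,0,0],[0,0,0]]]}}

```text
time: 8.87
tcp_pos: [0.4032, -0.0012, 0.047]
eef_rot: [0.53, -0.472, -0.525, -0.47]
wrist_force: [-0.5, -0.4, -0.4]
width: 0.064
```

```bash
python3 -c "
from h import *
go(395,-41,5,90)"
```

```text
t 8.87 x' 400.2 y' -49.2 z 47.0 jawyaw rel 89.62 tilt [-1.     -0.0018 -0.0065] F [-0.5 -0.4 -0.4] w 64.0 q [-0.17 -0.24 -0.54  1.27 -0.01 -0.28]
SHIFT [0.0838 0.0107 0.017 ] (rows>=1.0) TURN [-0.0011 -0.001   0.0003] (rows>=0.1)
```

Emit:
{"name": "servo_tool", "arguments": {"series": [[0.5,[0.025,0.006,0.01],[-0.001,-0.001,0]],[0.5,[0.03,0.006,0.008],[0,0,0]],[0.5,[0.025,0,0.002],[0,0,0]],[0.5,[0.01,0,0],[0,0,0]],[0.5,[0,0,0],[0,0,0]]]}}

```text
time: 9.28
tcp_pos: [0.4004, 0.0056, 0.0029]
eef_rot: [0.53, -0.47, -0.526, -0.47]
wrist_force: [0.2, 0.1, -0.4]
width: 0.0642
```

```bash
python3 -c "
from h import *
go(425,-41,5,90)"
```

```text
t 9.28 x' 398.2 y' -42.2 z 2.9 jawyaw rel 89.81 tilt [-1.     -0.0034 -0.0037] F [ 0.2  0.1 -0.4] w 64.2 q [-0.15 -0.21 -0.6   1.17 -0.   -0.27]
SHIFT [-0.0041 -0.0535  0.0025] (rows>=0.6) TURN [-0.0005 -0.0006  0.0005] (rows>=0.0)
```

Emit:
{"name": "servo_tool", "arguments": {"series": [[0.5,[-0.002,-0.014,0.002],[0,0,0]],[0.5,[-0.002,-0.014,0],[0,-0.0006,0.0005]],[0.5,[0,-0.014,0],[0,0,0]],[0.5,[0,-0.014,0.001],[0,0,0]],[0.5,[0,-0.014,0.001],[0,0,0]],[0.5,[0,-0.012,0.001],[0,0,0]],[0.5,[0,-0.008,0.001],[0,0,0]],[0.5,[0,0,0],[0,0,0]]]}}

```text
time: 9.95
tcp_pos: [0.4511, 0.0134, 0.0084]
eef_rot: [0.528, -0.471, -0.528, -0.47]
wrist_force: [-1.7, -0.1, 0.3]
width: 0.064
```

```bash
python3 -c "
from h import *
go(465,-39,5,90)
s=save('top','top6')
save('scene','scene6')"
```

```text
t 9.95 x' 449.5 y' -40.5 z 8.4 jawyaw rel 89.76 tilt [-1.      0.001  -0.0022] F [-1.7 -0.1  0.3] w 64.0 q [-0.12 -0.07 -0.47  1.17 -0.   -0.23]
SHIFT [ 0.0068 -0.031   0.0032] (rows>=0.4) TURN [-0.0007 -0.0003 -0.0002] (rows>=0.0)
```

View pics/top6.png

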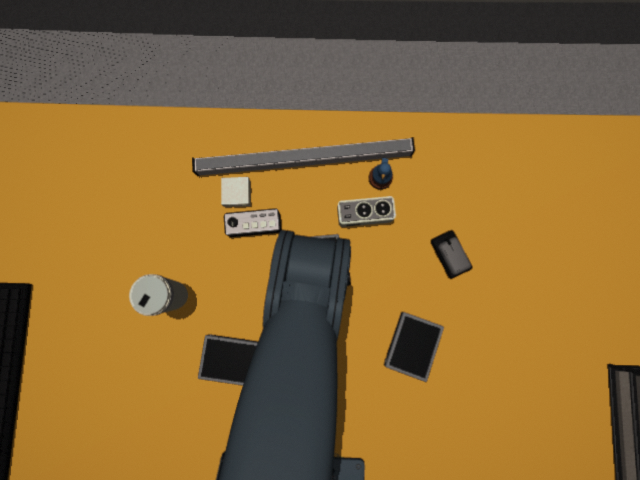

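View pics/scene6.png

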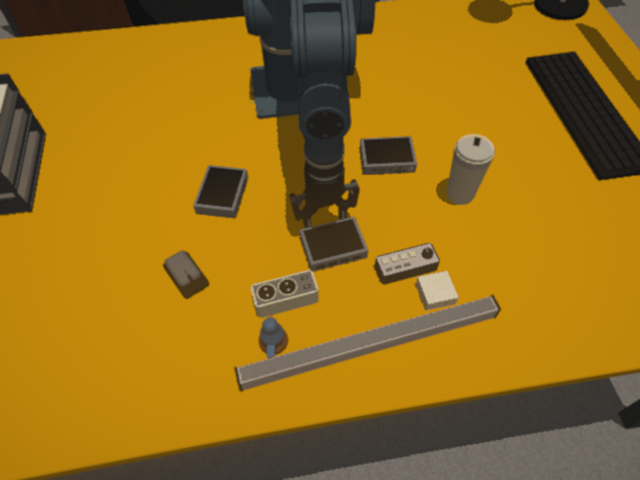

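```bash
cat >> h.py <<'E'
def crop(fn,x0,x1,y0,y1,f,out):
    a=cv2.imread('pics/'+fn+'.png')[y0:y1,x0:x1];cv2.imwrite('pics/'+out+'.png',cv2.resize(a,None,fx=f,fy=f,interpolation=cv2.INTER_CUBIC))
E
python3 -c "
from h import *
crop('scene6',240,450,200,320,3.8,'s6c')"
```

```text
(no output)
```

View pics/s6c.png

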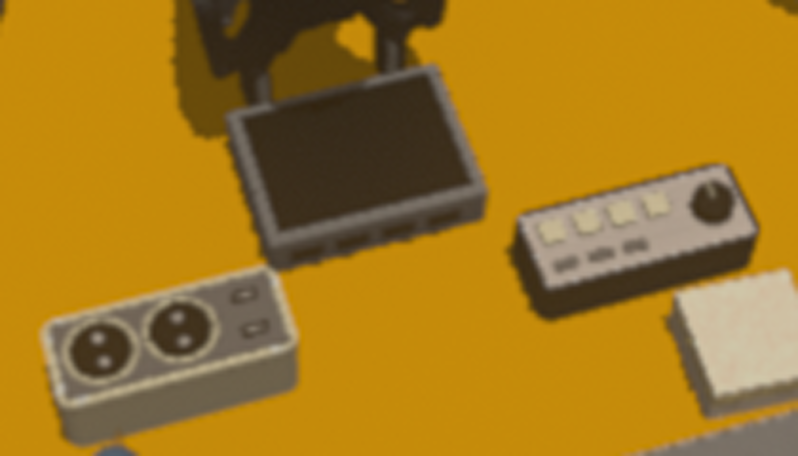

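```bash
python3 -c "
from h import *
s=load('scene6')
f=lambda u,v:(240+(u+.5)/3.8-.5,200+(v+.5)/3.8-.5)
for n,p,z in(('dock -y rear base',(275,268),0),('dock +y rear base',(484,219),0),('dock +y rear top',(487,185),.03),('dock -y rear top',(272,240),.03),('dock -y front top',(228,115),.03),('dock +y front top',(437,66),.03),('pow top gap rear-ish',(297,335),.047),('pow top gap front-ish',(280,280),.047),('pow base gap rear',(297,385),0),('pan top gap rearish',(541,275),.03),('pan top gap frontish',(521,225),.03),('pan base gap rearish',(533,300),0),('pan base frontish',(516,255),0)):
    print(n,duct(cast(s,[f(*p)],z)).round(1))
"
```

```text
dock -y rear base [[547.1 -96.2]]
dock +y rear base [[550.1  19.3]]
dock +y rear top [[548.3  19.7]]
dock -y rear top [[548.3 -97.3]]
dock -y front top [[465.  -98.3]]
dock +y front top [[466.5  19.5]]
pow top gap rear-ish [[ 615.  -102.9]]
pow top gap front-ish [[ 582.5 -102.3]]
pow base gap rear [[ 617.1 -104.5]]
pan top gap rearish [[608.2  27.7]]
pan top gap frontish [[576.9  28.2]]
pan base gap rearish [[604.9  27.1]]
pan base frontish [[576.4  28. ]]
```

Emit:
{"name": "servo_tool", "arguments": {"series": [[0.5,[0.002,-0.01,0.002],[-0.0007,0,0]],[0.5,[0.001,-0.01,0.002],[0,0,0]],[0.5,[0,-0.01,0.001],[0,0,0]],[0.5,[0,-0.01,0],[0,0,0]],[0.5,[0,0,0],[0,0,0]]]}}

```text
time: 10.47
tcp_pos: [0.4699, 0.0182, 0.0072]
eef_rot: [-0.529, 0.471, 0.529, 0.468]
wrist_force: [0.1, -0.4, 0.3]
width: 0.0642
```

```bash
python3 -c "
from h import *
go(615,-39,6,90)
save('scene','scene7');crop('scene7',240,450,200,320,3.8,'s7c')"
```

```text
t 10.47 x' 468.7 y' -38.0 z 7.2 jawyaw rel 89.99 tilt [-1.      0.0039 -0.0031] F [ 0.1 -0.4  0.3] w 64.2 q [-0.1  -0.01 -0.42  1.17 -0.   -0.22]
SHIFT [ 0.0013 -0.2926 -0.0019] (rows>=3.5) TURN [-0.     -0.0005 -0.0006] (rows>=0.0)
```

View pics/s7c.png

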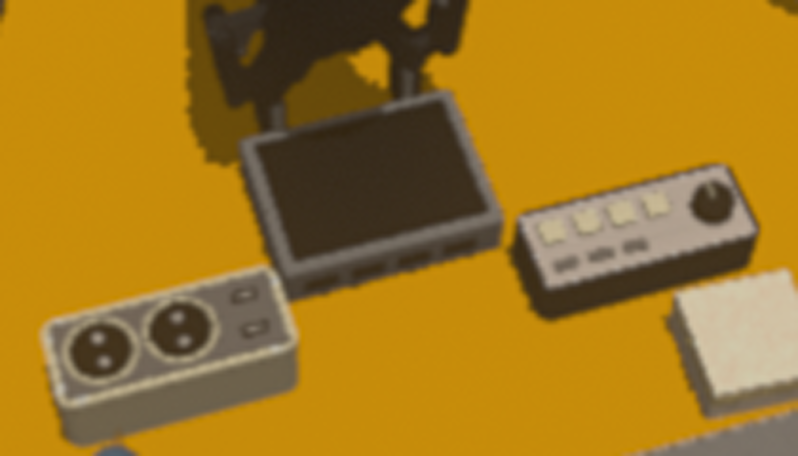

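```bash
python3 -c "
from h import *
s=load('scene7')
f=lambda u,v:(240+(u+.5)/3.8-.5,200+(v+.5)/3.8-.5)
for n,p,z in(('dock +y rear base',(499,244),0),('dock +y rear top',(502,213),.03),('dock -y rear top',(286,268),.03),('dock -y front top',(241,141),.03),('dock +y front top',(450,92),.03)):
    print(n,duct(cast(s,[f(*p)],z)).round(1))
"
```

```text
dock +y rear base [[567.3  21.7]]
dock +y rear top [[567.1  21.4]]
dock -y rear top [[566.6 -95. ]]
dock -y front top [[483.5 -96.1]]
dock +y front top [[485.3  20.6]]
```

Emit:
{"name": "servo_tool", "arguments": {"series": [[0.5,[0,-0.012,0],[0,-0.0005,-0.0005]],[0.5,[0,-0.012,0],[0,0,0]],[0.5,[0,-0.012,0],[0,0,0]],[0.5,[0,-0.012,0],[0,0,0]],[0.5,[0,-0.012,0],[0,0,0]],[0.5,[0,-0.012,0],[0,0,0]]]}}

```text
time: 11.02
tcp_pos: [0.5054, 0.0231, 0.0067]
eef_rot: [-0.527, 0.471, 0.531, 0.468]
wrist_force: [-3.9, -0.5, 3.4]
width: 0.0643
```

```bash
python3 -c "
from h import *
go(615,-38,6,90)
save('scene','scene8');crop('scene8',240,450,200,320,3.8,'s8c')"
```

```text
t 11.02 x' 504.5 y' -37.4 z 6.7 jawyaw rel 90.0 tilt [-1.      0.0061  0.0014] F [-3.9 -0.5  3.4] w 64.3 q [-0.09  0.08 -0.32  1.18  0.   -0.21]
SHIFT [ 0.     -0.221  -0.0012] (rows>=2.6) TURN [-0.      0.0002 -0.001 ] (rows>=0.0)
```

View pics/s8c.png

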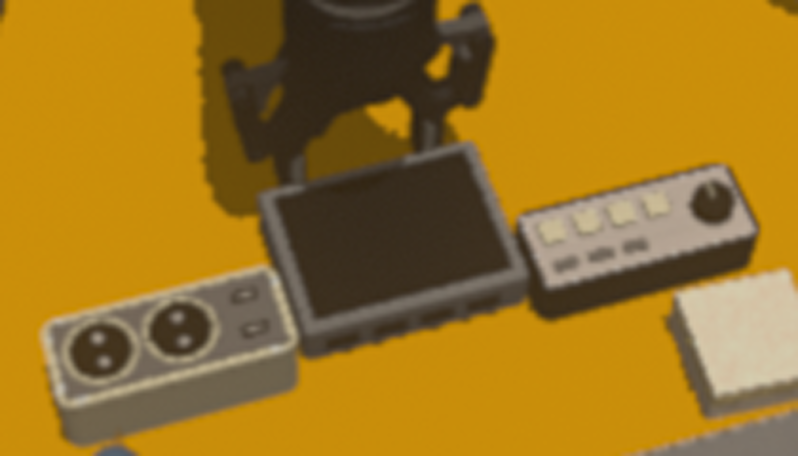

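```bash
python3 -c "
from h import *
s=load('scene8')
f=lambda u,v:(240+(u+.5)/3.8-.5,200+(v+.5)/3.8-.5)
for z in(.03,.05,.06,.07): print(z,duct(cast(s,[f(258,160),f(222,65),f(475,107),f(492,15)],z)).round(0).tolist())
"
```

```text
0.03 [[498.0, -91.0], [431.0, -93.0], [499.0, 30.0], [442.0, 60.0]]
0.05 [[511.0, -94.0], [447.0, -96.0], [512.0, 24.0], [456.0, 53.0]]
0.06 [[518.0, -95.0], [454.0, -97.0], [519.0, 22.0], [464.0, 50.0]]
0.07 [[525.0, -97.0], [462.0, -99.0], [526.0, 19.0], [471.0, 47.0]]
```

Emit:
{"name": "servo_tool", "arguments": {"series": [[0.2,[0,0.006,-0.001],[0,0,-0.001]],[0.2,[0,0,0],[0,0,0]],[0.2,[0,-0.012,0],[0,0,0]],[0.2,[0,-0.012,-0.001],[0,0,0]],[0.2,[0,-0.012,0],[0,0,0]],[0.2,[0,-0.012,0],[0,0,0]],[0.2,[0,-0.012,0],[0,0,0]],[0.2,[0,-0.012,0],[0,0,0]]]}}

```text
time: 11.73
tcp_pos: [0.5414, 0.0264, 0.0068]
eef_rot: [-0.529, 0.469, 0.529, 0.47]
wrist_force: [-4.9, -1.2, 2.4]
width: 0.0512
```

```bash
python3 -c "
from h import *
go(615,-38,6,90)
save('scene','scene9');crop('scene9',240,450,200,340,3.8,'s9c')"
```

```text
t 11.73 x' 540.6 y' -38.3 z 6.8 jawyaw rel 90.0 tilt [-1.     -0.0012  0.0018] F [-4.9 -1.2  2.4] w 51.2 q [-0.08  0.16 -0.23  1.18  0.   -0.2 ]
SHIFT [ 0.0018 -0.1487  0.0007] (rows>=1.8) TURN [-0.      0.0003  0.0002] (rows>=0.0)
```

View pics/s9c.png

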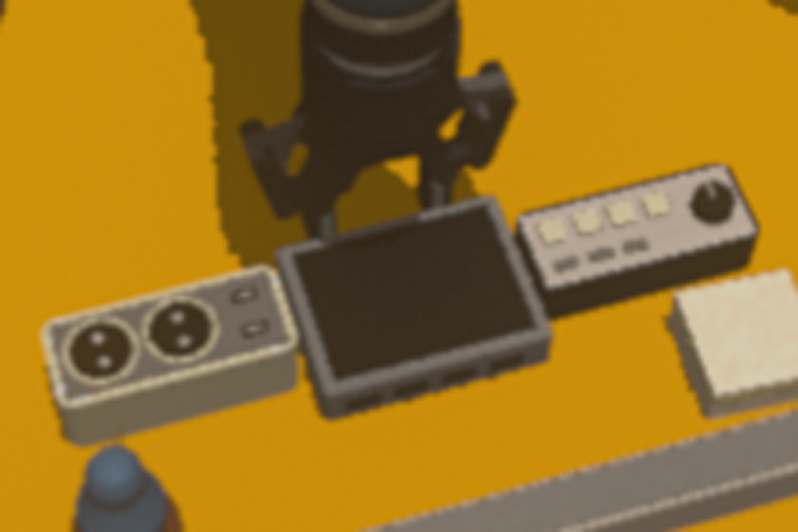

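The dock is halfway through the gap and square, with its leading corners at about (335,412) and (548,358) in the crop. Forces are small and nothing is touching.

Emit:
{"name": "servo_tool", "arguments": {"series": [[0.2,[0,-0.012,0],[0,0,0]],[0.2,[0,-0.012,0],[0,0,0]],[0.2,[0,-0.012,0],[0,0,0]],[0.2,[0,-0.012,0],[0,0,0]],[0.2,[0,-0.012,0],[0,0,0]],[0.2,[0,-0.012,0],[0,0,0]],[0.2,[0,-0.01,0],[0,0,0]],[0.2,[0,-0.008,0],[0,0,0]]]}}

```text
time: 12.45
tcp_pos: [0.5916, 0.0325, 0.0065]
eef_rot: [-0.529, 0.468, 0.529, 0.47]
wrist_force: [-4.7, -1.1, 3.6]
width: 0.0511
```

```bash
python3 -c "
from h import *
go(615,-38,6,90)
save('scene','scene10');crop('scene10',240,450,200,340,3.8,'s10c')"
```

```text
t 12.45 x' 591.2 y' -38.3 z 6.5 jawyaw rel 90.01 tilt [-1.     -0.0017  0.0019] F [-4.7 -1.1  3.6] w 51.1 q [-0.06  0.29 -0.08  1.2   0.   -0.18]
SHIFT [ 0.0011 -0.0475  0.0006] (rows>=0.6) TURN [0.     0.0003 0.0003] (rows>=0.0)
```

View pics/s10c.png

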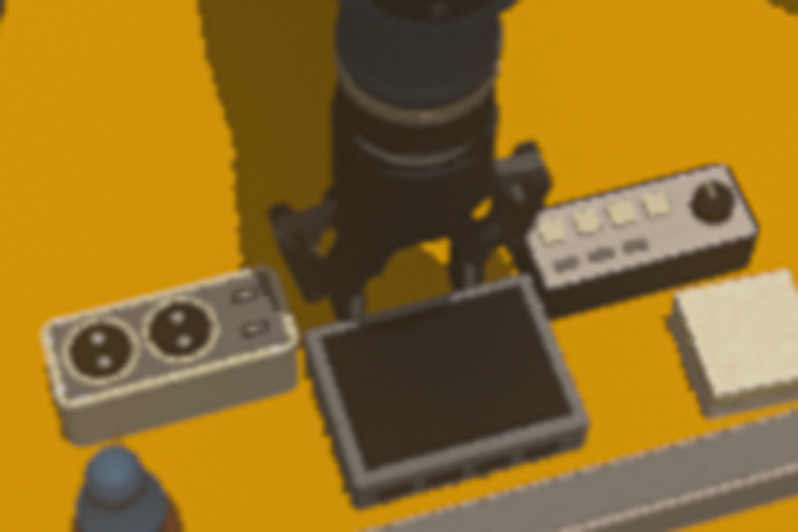

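Emit:
{"name": "servo_tool", "arguments": {"series": [[0.2,[0,-0.012,0],[0,0,0]],[0.2,[0,-0.01,0],[0,0,0]],[0.2,[0,-0.006,0],[0,0,0]],[0.2,[0,-0.006,0],[0,0,0]]]}}

```text
time: 12.83
tcp_pos: [0.6099, 0.0348, 0.0062]
eef_rot: [-0.529, 0.468, 0.529, 0.47]
wrist_force: [-4.4, -0.3, 2.4]
width: 0.0507
```

```bash
python3 -c "
from h import *
go(615,-38,6,90)"
```

```text
t 12.83 x' 609.7 y' -38.2 z 6.2 jawyaw rel 90.01 tilt [-1.     -0.0012  0.002 ] F [-4.4 -0.3  2.4] w 50.7 q [-0.05  0.33 -0.03  1.21  0.   -0.17]
SHIFT [ 0.0005 -0.0106  0.0005] (rows>=0.1) TURN [0.     0.0003 0.0002] (rows>=0.0)
```

Emit:
{"name": "servo_tool", "arguments": {"series": [[0.2,[0,-0.005,0],[0,0,0]],[0.2,[0,-0.005,0],[0,0,0]]]}}

```text
time: 13.0
tcp_pos: [0.6148, 0.0353, 0.0062]
eef_rot: [-0.528, 0.469, 0.53, 0.47]
wrist_force: [-12.5, -1.9, 6.6]
width: 0.0511
```

Emit:
{"name": "servo_tool", "arguments": {"series": [[0.2,[0,-0.006,0],[0,0,0]],[0.2,[0,-0.006,0],[0,0,0]]]}}

```text
time: 13.17
tcp_pos: [0.6145, 0.0354, 0.006]
eef_rot: [-0.525, 0.473, 0.533, 0.466]
wrist_force: [-11.5, -2.4, 7.8]
width: 0.0513
```

```bash
python3 -c "
from h import *
go(615,-38,6,90)"
```

```text
t 13.17 x' 614.4 y' -38.2 z 6.0 jawyaw rel 90.01 tilt [-0.9999  0.0141  0.0015] F [-11.5  -2.4   7.8] w 51.3 q [-0.05  0.36  0.01  1.23 -0.   -0.17]
SHIFT [-0.0001 -0.0012  0.0004] (rows>=0.0) TURN [ 0.      0.0002 -0.0022] (rows>=0.1)
```

Emit:
{"name": "servo_tool", "arguments": {"series": [[0.2,[0,-0.01,0],[0,0,-0.002]],[0.2,[0,-0.01,0],[0,0,0]],[0.2,[0,-0.01,0],[0,0,0]]]}}

```text
time: 13.42
tcp_pos: [0.6142, 0.0354, 0.0053]
eef_rot: [-0.521, 0.478, 0.537, 0.46]
wrist_force: [-14.8, -3.0, 12.0]
width: 0.0514
```

```bash
python3 -c "
from h import *
go(590,-38,6,90)
save('scene','scene11');crop('scene11',240,450,200,340,3.8,'s11c')"
```

```text
t 13.42 x' 614.0 y' -38.1 z 5.3 jawyaw rel 89.99 tilt [-9.994e-01  3.430e-02  6.000e-04] F [-14.8  -3.   12. ] w 51.4 q [-0.05  0.38  0.03  1.26 -0.01 -0.17]
SHIFT [0.0002 0.048  0.0001] (rows>=0.6) TURN [-0.      0.0001 -0.0055] (rows>=0.3)
```

View pics/s11c.png

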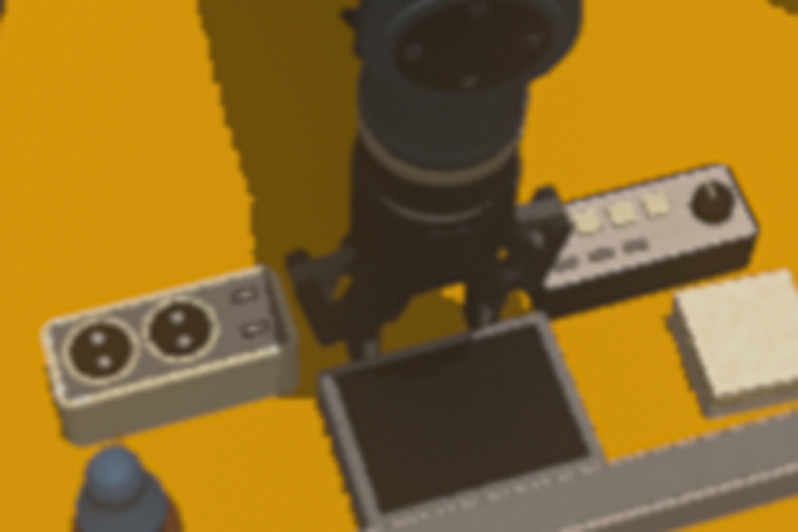

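The dock is against the duct and the push has stalled with the tool only tilting. Backing off straight, then up.

Emit:
{"name": "servo_tool", "arguments": {"series": [[0.2,[0,0.012,0],[0,0,-0.003]],[0.2,[0,0.02,0],[0,0,-0.002]],[0.2,[0,0.03,0],[0,0,0]],[0.2,[0,0.03,0],[0,0,0]],[0.2,[-0.03,0.02,0],[0,0,0]],[0.2,[-0.06,0,0],[0,0,0]],[0.2,[-0.06,0,0],[0,0,0]],[0.2,[-0.06,0,0],[0,0,0]]]}}

```text
time: 14.13
tcp_pos: [0.5582, 0.0296, 0.1044]
eef_rot: [-0.528, 0.468, 0.53, 0.471]
wrist_force: [1.1, 0.8, -0.4]
width: 0.0511
```

Emit:
{"name": "servo_tool", "arguments": {"series": [[0.2,[-0.06,0.04,0],[0,0,0]],[0.2,[0,0.08,0],[0,0,0]],[0.2,[0,0.08,0],[0,0,0]],[0.2,[0,0.08,0],[0,0,0]],[0.2,[0,0.08,0],[0,0,0]],[0.2,[0,0.06,0],[0,0,0]],[0.2,[0,0,0],[0,0,0]]]}}

```text
time: 14.72
tcp_pos: [0.3635, 0.0032, 0.144]
eef_rot: [0.543, -0.455, -0.516, -0.482]
wrist_force: [1.5, 0.2, 0.3]
width: 0.0512
```

```bash
python3 -c "
from h import *
st()
save('scene','scene12');crop('scene12',240,450,200,350,3.8,'s12c')
save('top','top12');crop('top12',180,440,120,320,3,'t12c')"
```

```text
t 14.72 x' 361.3 y' -40.2 z 144.0 jawyaw rel 90.1 tilt [-0.9986 -0.0531 -0.0037] F [1.5 0.2 0.3] w 51.2 q [-0.19 -0.45 -0.5   1.47  0.01 -0.31]
```

View pics/s12c.png

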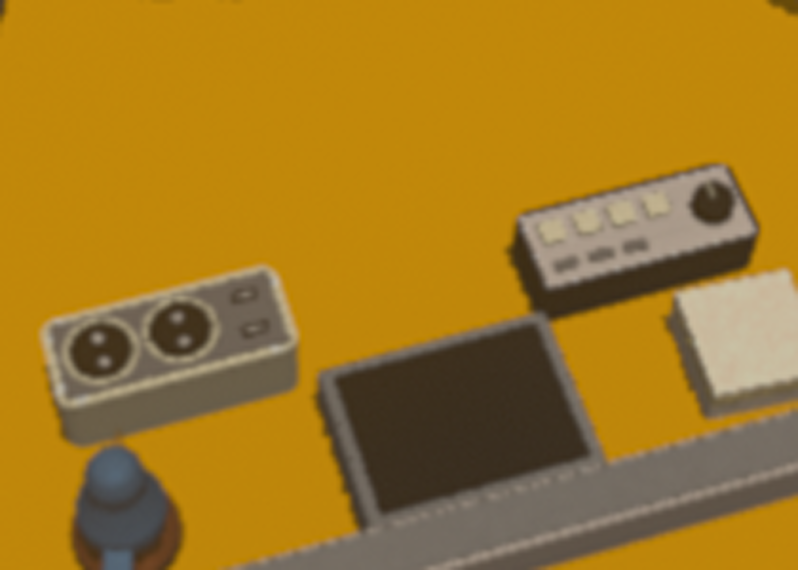

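View pics/t12c.png

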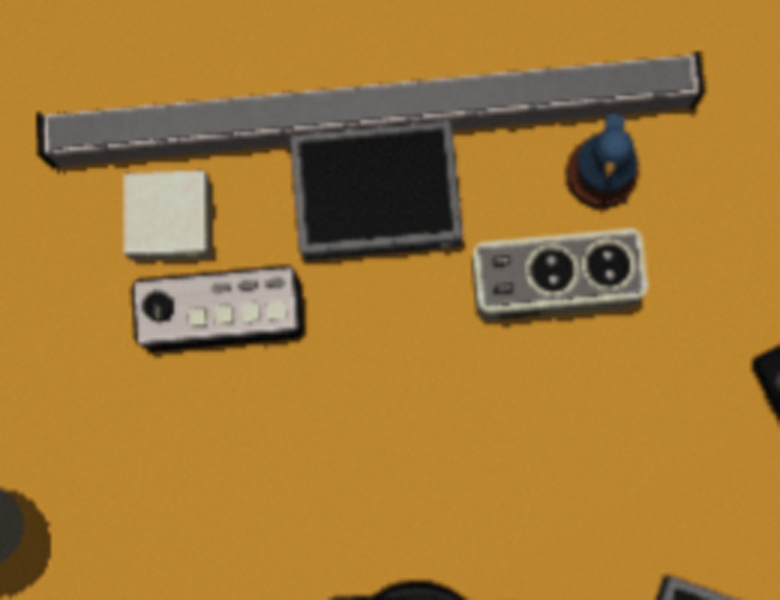

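```bash
python3 - <<'E'
from h import *
s=load('scene12');t=load('top12')
def fl(s,p,z,selfn,ax):
    b=blobat(s,p);P=duct(cast(s,b[:,0].astype(float),z));Q=P[selfn(P)]
    v=cv2.fitLine(Q.astype(np.float32),cv2.DIST_HUBER,0,.1,.01).ravel()
    o=1-ax;print(ax,'pos',Q.mean(0).round(1),'yaw err deg',round(float(np.degrees(np.arctan(v[ax]/v[o])))*(-1 if ax==0 else 1),2),len(Q))
for n,im,p in(('top',t,(330,150)),('scene',s,(345,320))):
  for z in(0,.03):
    print(n,z)
    fl(im,p,z,lambda P:(P[:,1]>-85)&(P[:,1]<10)&(P[:,0]<660),0)
    fl(im,p,z,lambda P:(P[:,0]>640)&(P[:,0]<695)&(P[:,1]<-85)&(P[:,1]>-110),1)
    fl(im,p,z,lambda P:(P[:,0]>640)&(P[:,0]<695)&(P[:,1]>5)&(P[:,1]<40),1)
# other things moved?
for n in('top','scene'):
    A,B=[blobs(load(n+k))[1] for k in('0','12')]
    ra={tuple(np.round(cv2.minAreaRect(c)[0],0)) for c in A}; rb={tuple(np.round(cv2.minAreaRect(c)[0],0)) for c in B}
    print(n,'only before',ra-rb,'only after',rb-ra)
E
```

```text
top 0
0 pos [626.3 -36.7] yaw err deg 0.29 42
1 pos [667.7 -98. ] yaw err deg 0.37 24
1 pos [667.6  23.3] yaw err deg -0.25 24
top 0.03
0 pos [619.7 -37.2] yaw err deg 0.2 44
1 pos [667.7 -96.6] yaw err deg 0.23 25
1 pos [667.6  21. ] yaw err deg 0.56 25
scene 0
0 pos [613.7 -36.9] yaw err deg 0.2 46
1 pos [667.2 -95.5] yaw err deg 0.02 26
1 pos [667.7  29.1] yaw err deg 0.27 24
scene 0.03
0 pos [629.3 -38.1] yaw err deg 0.12 47
1 pos [667.4 -99.7] yaw err deg -0.02 27
1 pos [667.3  20.8] yaw err deg -0.08 25
top only before {(np.float64(317.0), np.float64(464.0)), (np.float64(290.0), np.float64(276.0)), (np.float64(305.0), np.float64(172.0))} only after {(np.float64(305.0), np.float64(176.0)), (np.float64(310.0), np.float64(399.0))}
scene only before {(np.float64(196.0), np.float64(58.0)), (np.float64(589.0), np.float64(112.0)), (np.float64(353.0), np.float64(224.0)), (np.float64(407.0), np.float64(262.0)), (np.float64(362.0), np.float64(323.0))} only after {(np.float64(588.0), np.float64(113.0)), (np.float64(358.0), np.float64(309.0)), (np.float64(196.0), np.float64(77.0))}
```

```bash
python3 -c "
from h import *
print(manip.finish_job())"
```

```text
the job is handed in; nothing more can be done
None
```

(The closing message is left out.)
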